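Proof-pull a newly glued coat peg with a spring balance

TASK

The plain straight peg in the coat-peg rail has just been glued in and needs a proof pull. Hang the spring balance on it: put the eye over the plain peg and right down against the rail, then take the balance by its pull grip and draw the rod out, level and away from the peg, until the broad black band on the rod just comes clear of the housing's mouth, no further than one more fine line. Keep the pull at that mark for three seconds and finish still holding it there, leaving the glue bottle, the screwdriver and the roll of tape alone.

Things in the scene. Friction and masses are not known exactly. Their poses are not given: they have to be found in the camera images.
- peg_rail: Wooden coat-peg rail lying face up, screwed to the table (fixed): 290 mm along its x, 54 mm wide (y), 16 mm thick. Origin: centre of its underside on the table. Three upright pegs stand in it on its centre line, 80 mm apart, the middle one at the rail's centre; the order of the three varies.
- plain_peg: The new peg, fixed in the rail: plain pale straight dowel, 12 mm in diameter, standing 60 mm above the rail (top 76 mm above the table), tip rounded. Origin on its axis at the rail's upper face, z up.
- knob_peg_a: One of the two old turned pegs, fixed in the rail: waisted, with a round knob of 25 mm diameter at the top, 62 mm tall; the balance's eye does not go over the knob. Origin on its axis at the rail's upper face.
- knob_peg_b: The other old turned peg, same shape and origin as knob_peg_a.
- balance: Loose spring balance, about 0.2 kg, 259 mm long at rest, lying flat. Origin: centre of the housing's underside; x lengthways towards the eye, z up. Aluminium housing 28 wide, 27 high, between black end caps 32 wide, 30 high; 160 mm over the caps (x -80 to +80); axis 15 mm up. Pinch the bare aluminium across its 28 mm near the origin; it balances at x about -13 mm. Rod and pull grip at -x.
- pull_rod (a joint): How far the rod is drawn out, in m: 0 at rest, end stop 0.075. It slides to the balance's -x against a spring (2 N to start + 0.2 N per mm; 12 N at 0.050) and springs back when let go. The 10 mm steel rod has fine lines every 10 mm and one broad black band 5 mm wide, all hidden at rest: the band begins to show at 0.045, is just clear of the mouth at 0.050; the next fine line is out at 0.060.
- balance_eye (a point): Centre of the eye's hole, balance x = +125 mm, 24 mm above the underside. Flat steel ring on a 14 mm wide strap: 32 mm outer, 18 mm inner diameter, 5 mm thick, its lower face 21.5 mm above the housing's underside, so the eye clears the 16 mm thick rail while the housing lies on the table beside the rail.
- balance_mouth (a point): Centre of the housing's mouth, where the rod comes out (balance x = -80 mm), 15 mm above the underside. Fixed on the housing.
- rod_grip (a point): Where to pinch the pull grip; moves with the rod. Middle of a ribbed rubber sleeve, 14 mm diameter, 30 mm long, on the rod's axis (15 mm above the underside), 25 mm outside the mouth at rest (balance x = -105 mm). A crossbar 50 mm wide (along balance y), 14 by 14 mm, begins 15 mm further out and stops fingers closed round the sleeve from slipping off.
- glue_bottle: Bystander: slim glue bottle, 36 mm diameter, 155 mm tall, upright, loose. Origin at the centre of its foot.
- screwdriver: Bystander: screwdriver, 225 mm long, 30 mm high, lying loose beyond the rail. Origin under its middle.
- masking_roll: Bystander: roll of masking tape, 94 mm diameter, 25 mm high, lying flat, loose. Origin at the centre of its underside.

How it is judged (in metres and radians):
On the way, in this order (a step that is already met when the one before it is completed fails the run):
1. the eye is over the plain peg and down near the rail, the rod still in (horizontal distance between balance_eye and plain_peg below 0.008 m and z of balance_eye in the frame of plain_peg below 0.028 m and value of joint pull_rod below 0.02 m), for 0.2 s.
2. the rod is held at its mark for three seconds against the peg (value of joint pull_rod between 0.045 and 0.06 m and contact force between balance and plain_peg above 5 N), for 3 s.
At the end, for the whole second after the job is handed in: Through the last second the rod stands still, 45 to 60 mm out (band at the mouth), held by the fingers; the eye's centre is within 8 mm of the plain peg's axis and less than 28 mm above the rail; the plain peg takes at least 5 N, the old pegs nothing (under 1 N); the balance is level within 0.2 rad (all of step 2 and velocity of joint pull_rod between -0.01 and 0.01 m/s and horizontal distance between balance_eye and plain_peg below 0.008 m and z of balance_eye in the frame of plain_peg below 0.028 m and angle between balance's own z axis and vertical below 0.2 rad and contact force between balance and knob_peg_a below 1 N and contact force between balance and knob_peg_b below 1 N and contact force between balance and the fingers above 5 N); the arm keeps its last pose, push and grip.
It fails at once if the new peg is overpulled: rod more than 66 mm out (value of joint pull_rod above 0.066 m).
It fails at once if the glue bottle is pushed or tipped (more than 30 mm or 0.5 rad) (distance of glue_bottle from where it was at the start of the episode above 0.03 m or angle between glue_bottle's own z axis and vertical above 0.5 rad).
It fails at once if the screwdriver is moved more than 30 mm (distance of screwdriver from where it was at the start of the episode above 0.03 m).
It fails at once if the roll of tape is moved more than 30 mm (distance of masking_roll from where it was at the start of the episode above 0.03 m).
It also fails if it takes over 59 s, if anything falls off the work surface, if the arm or the gripper's body presses on something with over 40 N, if the wrist force passes 120 N, or if a joint passes its speed limit or range.

ROBOT

A 7-joint arm with a two-finger parallel gripper is mounted at the origin on a cart in front of the work surface, level with it; the furniture and walls round the work are solid. World frame = base frame: x ahead of the robot, y to its left, z up, the work surface at z = 0. Lengths are in m, angles in degrees, forces in N, time in s.
With the tool pointing down it reaches from about 0.4 to 0.85 m from the base axis. Payload 4.4 kg.
Tool frame: the origin (TCP) lies midway between the tips of the shut fingers; the grasp point (between the pads) lies 19 mm behind it (grip_point_offset is the z of the grasp point in the tool frame, in m); z points along the fingers, y is the line along which they close (so a half turn about z gives the same grasp; the last joint's range is limited). The gripper opens to 94 mm and grips with 3 to 60 N. Pads are 16 mm wide; open, the fingers measure 119 mm over their backs; the gripper's body (75 mm by 177 mm) begins 78 mm behind the grasp point.
Start: joints at [-70.692, 36.005, 2.206, 86.941, -1.547, 57.084, -1.146], TCP at [0.255, 0.598, 0.205] pointing down, gripper open.
Joint ranges: [-175.42, 175.42], [-21.48, 121.26], [-71.46, 75.88], [10.55, 141.38], [-63.04, 243.04], [13.31, 113.54], [-168.57, 168.57]. Speed limits (degrees/s): [147.25, 147.25, 180, 180, 180, 180, 180].

INTERFACE

Orientations are given as a 3x3 rotation matrix whose columns are the frame's x, y, z axes.
In Python, from bench import * gives the robot as it stands. The module is installed in compiled form; this text tells all that it offers.
- The arm moves only by the shell command python3 -m creep 'ROWS' [OPENING]. ROWS is JSON, a list of rows, each a list of 2 entries, a list of its own where there are three numbers: the shift along the tool's x, y, z in cm, then the turn, a rotation vector about the tool's x, y, z in degrees. A call has 1 to 20 rows; each row is the pose to reach, as a shift and turn from the pose commanded when the call began, along the tool's axes at that moment; what a row does not reach only later rows make up. A row lasts 1/8 s, in which the tool goes at most 62.5 mm and 10.7 degrees, less where a joint would pass 70% of its speed; a pose out of reach is approached as far as the arm can. A call with a gripper value outside its range is refused whole. OPENING is the finger opening in cm, from 0 to 9.4, set as the call begins (- or left out, the last holds). The fingers move at their own pace and stop on an object; the grip force is fixed at half the most. Time passes only in rows, so rows that repeat a pose let the fingers close. It gives the time, the measured TCP pose, the force, the opening and the grip force at its end, in the units of the state.
- get_obs(): the state, without advancing time (a new reading comes with each control period).
- get_image(name): name is "scene" or "top"; returns a dict with "pixels" (420x560x3 uint8, red, green, blue), "z_map" (420x560 float32, m along the optical axis (not along the pixel's ray), 0 where there is no reading), "K" (3x3 intrinsics, pixels), "k1" (the pictures are not rectified: a ray, as slopes to the right and down, at radius r is drawn at 1 + k1 r^2 times it, then the intrinsics apply), "position" and "rotation" of the camera in the world. Camera axes: x right, y down, z forward; pixel columns grow to the right and rows downward; lengths in m; the calibration is good to about 2 mm. A picture is of the moment at which its call begins.
- job_done(): hands the job in; it is judged then, once.
The state is a dict: "t": time; "joint_positions": joint angles; "qd": joint speeds; "tau": joint torques, N m; "tcp_pos": TCP position; "orientation": TCP orientation; "force": force on the tool from outside, world axes, zero at the start; "torque": the same for the moment, N m; "gripper_width": finger opening in m; "gripper_force": force on a finger pad.
Only numpy, scipy, OpenCV 4.12 (cv2) and the standard library are available. Lean on these libraries where they do the work, as an engineer would, in place of code of your own. Each camera call takes 0.05 s, during which the arm holds its last target. There are 200 camera calls.

## Working session

There is one attempt and no reset: what is moved stays moved. The work goes in short steps, Python scripts to look and compute and a shell command to move; the robot and the scene stay as the last step left them, time stands still between calls to the robot, and variables do not carry over. Pictures are saved under pics/ and viewed, at most 10 in all, crops included, and the job is handed in when it is done.

```bash
mkdir -p pics; cat > h.py <<'E'
from bench import *
import numpy as np, cv2
def cloud(im):
    K=np.array(im["K"]);z=im["z_map"];h,w=z.shape
    u,v=np.meshgrid(np.arange(w),np.arange(h))
    p=cv2.undistortPoints(np.stack([u,v],-1).reshape(-1,1,2).astype(float),K,np.array([im["k1"],0,0,0,0.])).reshape(h,w,2)
    c=np.dstack([p*z[...,None],z])
    P=c@np.array(im["rotation"]).T+np.array(im["position"])
    P[z<=0]=np.nan
    return P
E
python3 - <<'E'
from h import *
o=get_obs();print({k:np.round(v,3).tolist() for k,v in o.items()})
for n in("scene","top"):
    im=get_image(n);cv2.imwrite(f"pics/{n}0.png",im["pixels"][...,::-1]);np.savez(f"{n}0.npz",P=cloud(im),px=im["pixels"])
    print(n,np.round(im["position"],3),np.round(im["rotation"],2).tolist())
E
```

```text
{'t': 0.0, 'joint_positions': [-70.692, 36.057, 2.202, 86.996, -1.546, 57.085, -1.147], 'qd': [-0.056, 0.097, -0.015, 0.059, 0.01, -0.033, -0.015], 'tau': [0.0, -54.972, 1.143, -18.664, -0.052, 0.024, 0.0], 'tcp_pos': [0.254, 0.597, 0.205], 'orientation': [[-0.92, 0.392, -0.001], [0.392, 0.92, -0.002], [-0.0, -0.002, -1.0]], 'force': [1.233, -0.575, -0.091], 'torque': [-0.01, 0.008, 0.008], 'gripper_force': 0.0, 'gripper_width': 0.094}
scene [ 0.046 -0.557  0.656] [[0.72, -0.43, 0.55], [-0.69, -0.42, 0.59], [-0.02, -0.8, -0.59]]
top [0.454 0.046 1.165] [[-0.0, -0.99, 0.15], [-1.0, 0.0, -0.0], [0.0, -0.15, -0.99]]
```

View pics/top0.png

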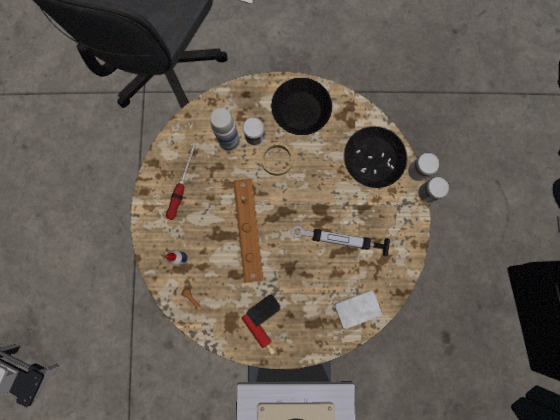

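View pics/scene0.png

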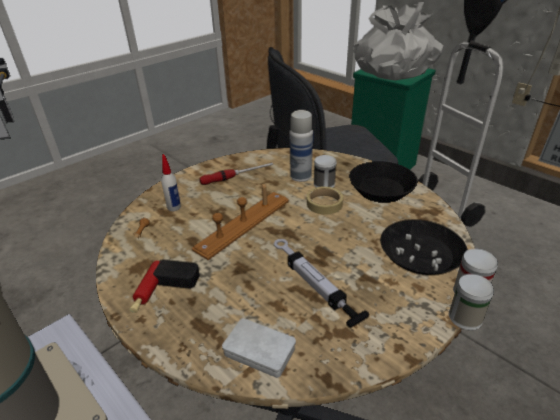

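The top view shows the rail from about (240,182) to (252,280), with the knob pegs near (247,228) and (250,257). The plain dowel is at the far end, near (243,197), and at (265,190) in the scene view. The balance eye is at (297,232), the grip at (385,246), and the tape roll at (277,160), close to the plain peg.

```bash
python3 - <<'E'
from h import *
for n in("scene","top"):
    d=np.load(f"{n}0.npz");P=d["P"].reshape(-1,3);c=d["px"].reshape(-1,3).astype(int)
    print("==",n)
    # rail top
    def box(x0,x1,y0,y1,z0,z1): 
        return (P[:,0]>x0)&(P[:,0]<x1)&(P[:,1]>y0)&(P[:,1]<y1)&(P[:,2]>z0)&(P[:,2]<z1)
    table=box(.4,.8,-.3,.3,-.02,.005);print("table z",np.median(P[table,2]))
    m=box(.3,.85,-.02,.3,.011,.021)&(c[:,0]-c[:,2]>60)
    r=cv2.minAreaRect(P[m][:,:2].astype(np.float32));print("rail",m.sum(),r,np.median(P[m,2]))
    m=box(.3,.85,.03,.25,.03,.085)
    Q=P[m];lab=None
    g=np.zeros((600,300),np.uint8)
    ij=((Q[:,:2]-[.3,0])*1000).astype(int);g[ij[:,0],ij[:,1]]=1
    k,L=cv2.connectedComponents(cv2.dilate(g,np.ones((9,9))))
    l=L[ij[:,0],ij[:,1]]
    for i in range(1,k):
        q=Q[l==i];print("peg",len(q),q.mean(0).round(4),q.min(0).round(3),q.max(0).round(3))
    # balance
    m=box(.35,.7,-.35,-.01,.008,.045)
    Q=P[m];ij=((Q[:,:2]-[.3,-.4])*1000).astype(int);g=np.zeros((600,500),np.uint8);g[ij[:,0],ij[:,1]]=1
    k,L=cv2.connectedComponents(cv2.dilate(g,np.ones((13,13))));l=L[ij[:,0],ij[:,1]]
    for i in range(1,k):
        q=Q[l==i]
        if len(q)>40: print("bal",len(q),cv2.minAreaRect(q[:,:2].astype(np.float32)),q[:,2].max().round(3),q[:,:2].min(0).round(3),q[:,:2].max(0).round(3))
    # tape
    m=box(.6,.9,-.1,.12,.018,.032);q=P[m];print("tape",m.sum(),q.min(0).round(3),q.max(0).round(3))
d=np.load("top0.npz")
for u,v in [(297,232),(313,235),(371,243),(385,246),(277,160),(243,197),(242,184),(252,278),(227,130)]: print((u,v),d["P"][v,u].round(4))
d=np.load("scene0.npz")
for u,v in [(282,245),(265,186),(243,203),(218,215),(325,200)]: print((u,v),d["P"][v,u].round(4))
for n,(a,b,e,f) in {"top":(170,280,220,410),"scene":(170,280,180,380)}.items():
    cv2.imwrite(f"pics/{n}c.png",cv2.resize(np.load(f"{n}0.npz")["px"][a:b,e:f,::-1],None,fx=4,fy=4,interpolation=2)) 
E
```

```text
== scene
table z 0.00047942268016276657
rail 1425 ((0.5052878856658936, 0.1917150914669037), (0.2085936963558197, 0.4074094891548157), 89.2752456665039) 0.016426464725275314
peg 724 [0.344  0.0892 0.032 ] [0.301 0.042 0.03 ] [0.387 0.138 0.035]
peg 136 [0.4863 0.117  0.0624] [0.477 0.108 0.031] [0.498 0.13  0.08 ]
peg 123 [0.5653 0.1269 0.0629] [0.556 0.118 0.031] [0.577 0.14  0.08 ]
peg 80 [0.6454 0.1375 0.0556] [0.641 0.132 0.031] [0.654 0.146 0.077]
peg 390 [0.8126 0.173  0.0583] [0.797 0.155 0.03 ] [0.849 0.21  0.085]
peg 397 [0.8285 0.1046 0.0578] [0.813 0.083 0.03 ] [0.85  0.143 0.076]
bal 1098 ((0.3749043345451355, -0.16904520988464355), (0.049786631017923355, 0.12193464487791061), 0.24943359196186066) 0.028 [ 0.35 -0.23] [ 0.4   -0.108]
bal 1585 ((0.5339059829711914, -0.13517893850803375), (0.25678545236587524, 0.04816075786948204), 81.74610137939453) 0.033 [ 0.493 -0.264] [ 0.576 -0.01 ]
bal 135 ((0.6914777755737305, -0.23073074221611023), (0.10096888244152069, 0.016751011833548546), 89.88903045654297) 0.031 [ 0.683 -0.281] [ 0.7  -0.18]
tape 548 [ 0.609 -0.098  0.018] [0.9 
[... 1066 characters left out ...]
3 ((0.6928582191467285, -0.2291567027568817), (0.014136143028736115, 0.09915576875209808), 0.031027447432279587) 0.034 [ 0.686 -0.279] [ 0.7  -0.18]
tape 469 [ 0.611 -0.091  0.018] [0.9   0.119 0.032]
(297, 232) [ 0.5629 -0.006  -0.0052]
(313, 235) [ 0.5514 -0.0485  0.0283]
(371, 243) [ 0.5295 -0.2102  0.0187]
(385, 246) [ 0.5211 -0.249   0.0186]
(277, 160) [ 0.772   0.0505 -0.0009]
(243, 197) [0.65   0.1415 0.0721]
(242, 184) [0.6977 0.1498 0.0149]
(252, 278) [0.4346 0.1193 0.0167]
(227, 130) [0.8058 0.1762 0.1627]
(282, 245) [0.5789 0.0079 0.0011]
(265, 186) [0.646  0.1344 0.0747]
(243, 203) [0.5631 0.12   0.0722]
(218, 215) [0.4876 0.1156 0.0794]
(325, 200) [7.859e-01 5.890e-02 5.000e-04]
```

View pics/topc.png

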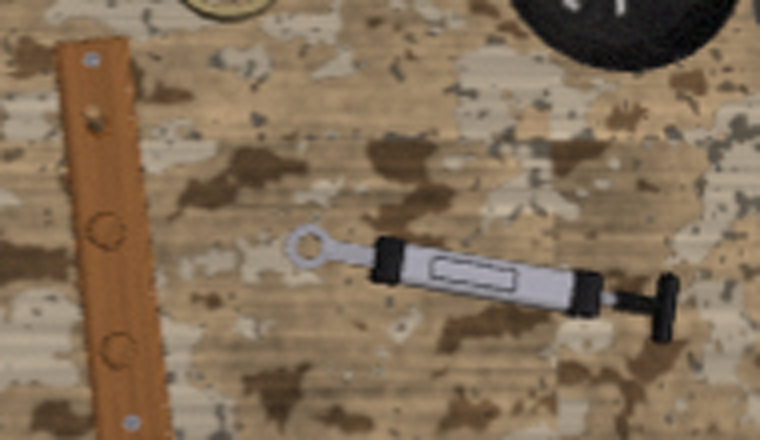

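```bash
cat >> h.py <<'E'
def balance(im,z0=0):
    P=cloud(im).reshape(-1,3);P=P[np.isfinite(P[:,0])]
    return P
def togo(target,yaw):
    "shift (cm) in tool axes, turn about tool z (deg) to tool-y direction yaw (deg, mod 180), tool straight down"
    o=get_obs();R=np.array(o["orientation"]);yv=np.array([np.cos(np.radians(yaw)),np.sin(np.radians(yaw)),0])
    if yv@R[:,1]<0: yv=-yv
    z=np.array([0,0,-1.]);T=np.column_stack([np.cross(yv,z),yv,z])
    print("t",o["t"],"tcp",np.round(o["tcp_pos"],4),"shift cm",np.round(R.T@(np.array(target)-o["tcp_pos"])*100,2),"turn",np.round(np.degrees(cv2.Rodrigues(R.T@T)[0].ravel()),2))
E
python3 - <<'E'
from h import *
for n in("scene","top"):
    P=np.load(f"{n}0.npz")["P"].reshape(-1,3)
    d=np.array([.128,.992]);s=np.array([d[1],-d[0]]);c=np.array([.5345,-.13])
    m=(abs((P[:,:2]-c)@s)<.035)&(abs((P[:,:2]-c)@d)<.17)&(P[:,2]>.012)&(P[:,2]<.04);Q=P[m]
    for it in range(3):
        a=(Q[:,:2]-c)@d;b=(Q[:,:2]-c)@s
        k=(a>-.09)&(a<.06)&(Q[:,2]>.024)
        # centre line by mid-range per bin
        xs=np.arange(-.08,.05,.015);mid=[(b[k&(abs(a-x)<.0075)].max()+b[k&(abs(a-x)<.0075)].min())/2 for x in xs]
        f=np.polyfit(xs,mid,1)
        c=c+s*f[1];d=d+s*f[0];d/=np.linalg.norm(d);s=np.array([d[1],-d[0]])
    a=(Q[:,:2]-c)@d;hi=Q[:,2]>.026
    print(n,"dir",d.round(4),"ang",np.degrees(np.arctan2(d[1],d[0])).round(2),"line pt",c.round(4),"a range",a.min().round(4),a.max().round(4),"top z",np.median(Q[hi,2]).round(4))
    print(" hist hi",np.histogram(a[hi],bins=np.arange(-.16,.17,.01))[0])
    e=np.percentile(a,99.7);x0=a.min()
    # total length 259: eye outer at +141, crossbar end at -118 (rest)? centre from both
    print(" ends pt",(c+d*a.min()).round(4),(c+d*a.max()).round(4), "origin from mid", (c+d*((a.min()+a.max())/2-.0065-.005)).round(4))
    q=P[(P[:,0]>.4)&(P[:,0]<.6)&(P[:,1]>.25)&(P[:,1]<.4)&(P[:,2]>.03)];print("glue",q.mean(0).round(3),q.max(0).round(3))
togo([.535,-.13,.2],-7.4)
E
```

```text
scene dir [0.1754 0.9845] ang 79.9 line pt [ 0.5393 -0.1306] a range -0.1335 0.1416 top z 0.029
 hist hi [ 0  0  0  0  0  0  0  0 65 68 43 47 47 52 44 47 44 33 44 37 42 38 55 45
 10 17 13 17 17 21  1  0]
 ends pt [ 0.5159 -0.262 ] [0.5642 0.0088] origin from mid [ 0.538  -0.1379]
glue [0.483 0.308 0.084] [0.504 0.325 0.155]
top dir [0.1716 0.9852] ang 80.12 line pt [ 0.5399 -0.1307] a range -0.1298 0.1449 top z 0.0285
 hist hi [ 0  0  0  0  0  0  0  0 18 41 33 31 25 31 26 29 28 26 34 26 22 27 34 40
 25  9  8 11 13 13  6  0]
 ends pt [ 0.5176 -0.2585] [0.5647 0.012 ] origin from mid [ 0.5392 -0.1346]
glue [0.488 0.311 0.095] [0.508 0.336 0.156]
t 0.1 tcp [0.2546 0.5974 0.2047] shift cm [-54.32 -55.93   0.56] turn [-8.000e-02  6.000e-02  7.432e+01]
```

```bash
python3 -m creep '[[[-6,-6,0],[0,0,8]],[[-11,-11,0],[0,0,15]],[[-16,-16,0],[0,0,22]],[[-20,-20,0],[0,0,28]],[[-24,-25,0],[0,0,34]],[[-28,-29,0],[0,0,40]],[[-32,-33,0],[0,0,46]],[[-36,-37,0],[0,0,52]],[[-40,-41,0],[0,0,58]],[[-44,-45,0],[0,0,64]],[[-48,-49,0],[0,0,70]],[[-52,-53,0],[0,0,75]],[[-54.9,-56.8,3],[0,0,77]],[[-54.9,-56.8,6],[0,0,77]],[[-54.9,-56.8,9],[0,0,77]],[[-54.9,-56.8,10],[0,0,77]],[[-54.9,-56.8,10],[0,0,77]]]' 6.5; python3 - <<'E'
from h import *
togo([.5375,-.14,.004],-10)
im=get_image("top");cv2.imwrite("pics/t1.png",cv2.resize(im["pixels"][190:290,270:420,::-1],None,fx=5,fy=5,interpolation=2))
E
```

```text
t: 2.22
tcp_pos: [0.5369, -0.1396, 0.1052]
orientation: [[0.175, 0.985, -0.001], [0.985, -0.175, 0.0], [0.0, -0.001, -1.0]]
force: [-0.3, 0.2, -0.1]
gripper_width: 0.0651
gripper_force: 0.0
t 2.225 tcp [ 0.5369 -0.1396  0.1052] shift cm [-0.03  0.07 10.12] turn [-0.06 -0.   -0.07]
```

View pics/t1.png

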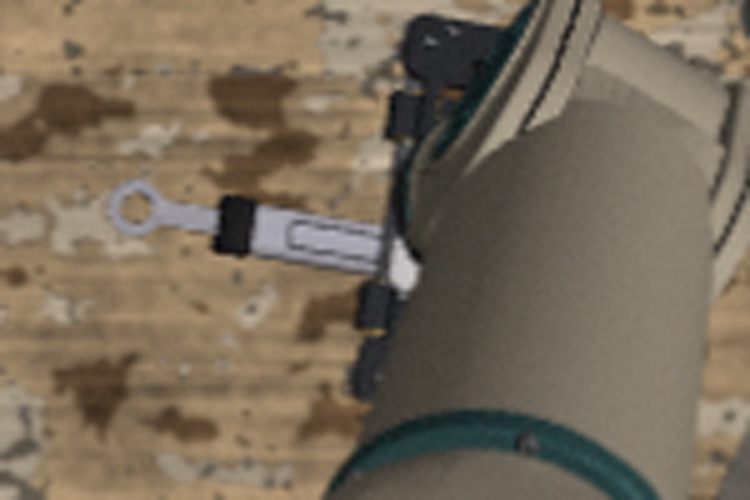

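The fingers straddle the housing and line up with it. The eye is at crop pixel (133,209). I'll descend and grasp next.

```bash
python3 -m creep '[[[0,0,4],[0,0,0]],[[0,0,7],[0,0,0]],[[0,0,9],[0,0,0]],[[0,0,10],[0,0,0]],[[0,0,10.1],[0,0,0]],[[0,0,10.1],[0,0,0]]]' 6.5 && python3 -m creep '[[[0,0,0],[0,0,0]],[[0,0,0],[0,0,0]],[[0,0,0],[0,0,0]],[[0,0,0],[0,0,0]],[[0,0,0],[0,0,0]],[[0,0,0],[0,0,0]]]' 0 && python3 -m creep '[[[0,0,-2],[0,0,0]],[[0,0,-5],[0,0,0]],[[0,0,-8],[0,0,0]],[[0,0,-8],[0,0,0]],[[0,0,-8],[0,0,0]]]'
python3 - <<'E'
from h import *
for n in("top","scene"):
    im=get_image(n);np.savez(f"{n}1.npz",P=cloud(im),px=im["pixels"])
    P=cloud(im).reshape(-1,3)
    d=np.array([.174,.985]);s=np.array([d[1],-d[0]]);c=np.array([.539,-.131])
    a=(P[:,:2]-c)@d;b=(P[:,:2]-c)@s
    for z0 in (.085,):
        m=(abs(b)<.03)&(a>.085)&(a<.16)&(P[:,2]>z0)&(P[:,2]<.13);q=P[m]
        r=(a[m]>.11)
        print(n,m.sum(),"ring xy box",q[r].min(0).round(4),q[r].max(0).round(4),"a",a[m].max().round(4),"b",b[m][r].min().round(4),b[m][r].max().round(4),"z",np.median(q[r,2]).round(4))
a=cv2.resize(np.load("scene1.npz")["px"][150:300,200:350,::-1],None,fx=4,fy=4,interpolation=2);cv2.imwrite("pics/s1.png",a)
togo([.6,.02,.1],-10)
E
```

```text
t: 3.02
tcp_pos: [0.538, -0.14, 0.0054]
orientation: [[0.175, 0.985, 0.002], [0.985, -0.175, -0.0], [-0.0, 0.002, -1.0]]
force: [0.5, 0.4, -0.7]
gripper_width: 0.0649
gripper_force: 0.0
t: 3.78
tcp_pos: [0.5375, -0.1398, 0.0046]
orientation: [[0.175, 0.985, 0.001], [0.985, -0.175, -0.0], [-0.0, 0.001, -1.0]]
force: [0.2, -0.5, 0.9]
gripper_width: 0.0277
gripper_force: 30.0
t: 4.4
tcp_pos: [0.5363, -0.1392, 0.0835]
orientation: [[0.175, 0.985, -0.002], [0.985, -0.175, 0.001], [0.0, -0.002, -1.0]]
force: [0.5, 0.2, -1.4]
gripper_width: 0.0283
gripper_force: 30.0
top 150 ring xy box [ 0.5449 -0.0217  0.1008] [0.5759 0.0119 0.1115] a 0.1456 b -0.0172 0.0138 z 0.1052
scene 2 ring xy box [ 5.445e-01 -2.000e-04  1.031e-01] [5.449e-01 4.000e-04 1.062e-01] a 0.1304 b -0.0174 -0.0171 z 0.1046
t 4.5 tcp [ 0.536  -0.1393  0.0831] shift cm [16.81  3.51 -1.7 ] turn [-0.16 -0.02 -0.08]
```

View pics/s1.png

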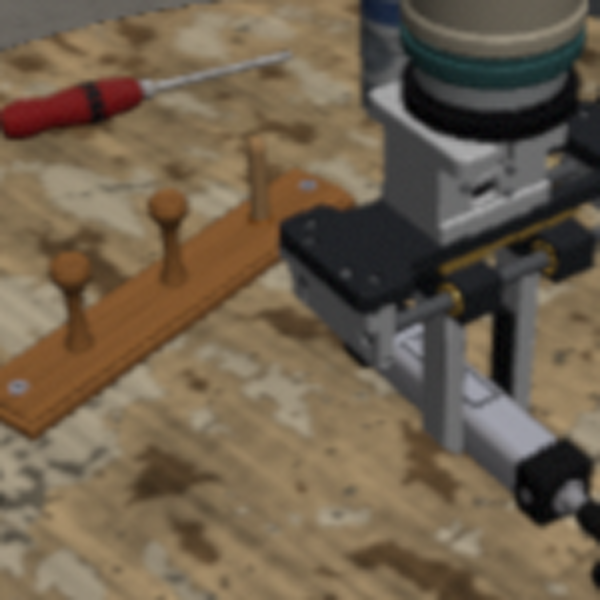

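The balance is lifted and level. I'll carry the eye over the plain peg.

```bash
python3 -m creep '[[[2,1,0],[0,0,0]],[[5,2.2,0],[0,0,0]],[[8,3.5,0],[0,0,0]],[[11,4.5,0],[0,0,0]],[[13.5,5.4,0],[0,0,0]],[[15,5.9,0],[0,0,0]],[[15.9,6,0],[0,0,0]],[[15.9,6,0],[0,0,0]],[[15.9,6,0],[0,0,0]],[[15.9,6,0],[0,0,0]]]'
python3 - <<'E'
from h import *
A=[]
for n,(r0,c0) in {"top":(170,215),"scene":(160,220)}.items():
    im=get_image(n);np.savez(f"{n}2.npz",P=cloud(im),px=im["pixels"])
    A.append(cv2.resize(im["pixels"][r0:r0+60,c0:c0+60,::-1],(400,400),interpolation=cv2.INTER_CUBIC))
    P=cloud(im)
    Q=P.reshape(-1,3);m=(abs(Q[:,0]-.6475)<.03)&(abs(Q[:,1]-.142)<.03)&(Q[:,2]>.09)&(Q[:,2]<.125);q=Q[m]
    print(n,m.sum(),q.min(0).round(4),q.max(0).round(4),np.median(q[:,2]))
    # project peg tip candidates / eye
    def proj(p):
        c=np.array(im["rotation"]).T@(np.array(p)-im["position"])
        return cv2.projectPoints(c.reshape(1,3),np.zeros(3),np.zeros(3),np.array(im["K"]),np.array([im["k1"],0,0,0,0.]))[0].ravel()
    for p in ([.6475,.1415,.076],[.6475,.1415,.016],[.6475,.1415,.103]): u=proj(p);print(p,u.round(1),"crop",((u-[c0,r0]+.5)*400/60).round(0))
cv2.imwrite("pics/e2.png",np.hstack(A))
E
```

```text
t: 5.75
tcp_pos: [0.6238, 0.0052, 0.0846]
orientation: [[0.177, 0.984, -0.0], [0.984, -0.177, -0.0], [-0.0, -0.0, -1.0]]
force: [-0.7, 0.1, -2.4]
gripper_width: 0.0281
gripper_force: 30.0
top 118 [0.633  0.1123 0.1009] [0.6631 0.157  0.1105] 0.10623389482542345
[0.6475, 0.1415, 0.076] [242.9 197.7] crop [189. 188.]
[0.6475, 0.1415, 0.016] [244.7 201.4] crop [201. 213.]
[0.6475, 0.1415, 0.103] [242.  195.9] crop [183. 176.]
scene 1 [0.6327 0.1394 0.1041] [0.6327 0.1394 0.1041] 0.10411175126361072
[0.6475, 0.1415, 0.076] [263.5 184.2] crop [293. 165.]
[0.6475, 0.1415, 0.016] [264.5 204.3] crop [300. 298.]
[0.6475, 0.1415, 0.103] [263.  174.8] crop [290. 102.]
```

View pics/e2.png

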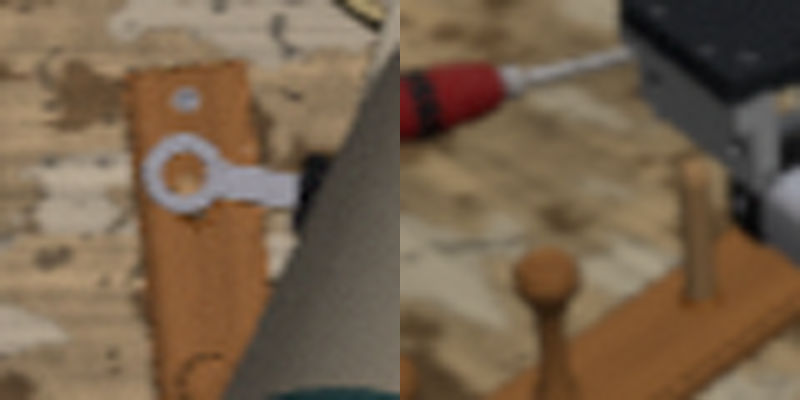

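The ring sits around the peg axis: its centre is at crop (183,173), where (183,176) was predicted. The peg tip shows through the hole at about (190,185), where (189,188) was predicted. In the scene view the tip is at (296,165), against a predicted (293,165). I'll descend in stages.

```bash
python3 -m creep '[[[0,-0.08,1],[0,0,0]],[[0,-0.08,2],[0,0,0]],[[0,-0.08,2.5],[0,0,0]],[[0,-0.08,3],[0,0,0]],[[0,-0.08,3.5],[0,0,0]],[[0,-0.08,3.5],[0,0,0]]]'
python3 - <<'E'
from h import *
A=[]
for n,(r0,c0) in {"top":(170,215),"scene":(160,220)}.items():
    im=get_image(n)
    A.append(cv2.resize(im["pixels"][r0:r0+60,c0:c0+60,::-1],(400,400),interpolation=cv2.INTER_CUBIC))
cv2.imwrite("pics/e3.png",np.hstack(A))
E
```

```text
t: 6.6
tcp_pos: [0.623, 0.0065, 0.049]
orientation: [[0.175, 0.985, -0.001], [0.985, -0.175, 0.0], [-0.0, -0.001, -1.0]]
force: [0.3, 0.0, -1.7]
gripper_width: 0.0276
gripper_force: 30.0
```

View pics/e3.png

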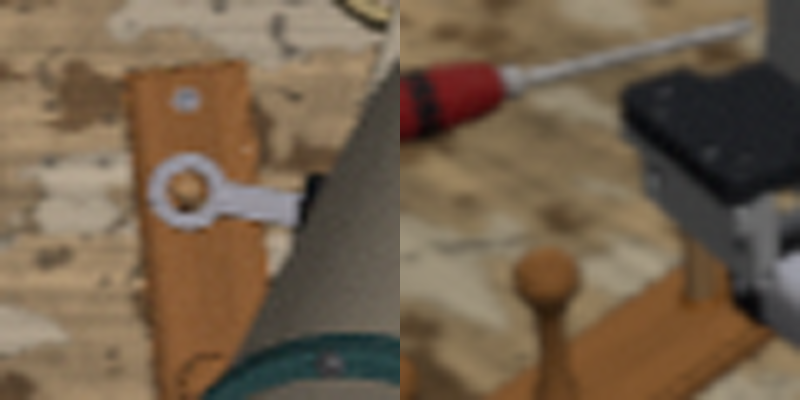

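The peg tip fills the hole at about (187,188) and no force shows. I'll go all the way down and release.

```bash
python3 -m creep '[[[0,0,1],[0,0,0]],[[0,0,2],[0,0,0]],[[0,0,3],[0,0,0]],[[0,0,3.7],[0,0,0]],[[0,0,4.1],[0,0,0]],[[0,0,4.3],[0,0,0]],[[0,0,4.3],[0,0,0]],[[0,0,4.3],[0,0,0]]]'
python3 - <<'E'
from h import *
im=get_image("top");P=cloud(im).reshape(-1,3)
m=(abs(P[:,0]-.6475)<.02)&(abs(P[:,1]-.148)<.014)&(P[:,2]>.022)&(P[:,2]<.06);print(m.sum(),np.median(P[m],0).round(4))
E
```

```text
t: 7.7
tcp_pos: [0.6235, 0.0064, 0.0068]
orientation: [[0.175, 0.985, 0.001], [0.985, -0.175, 0.0], [0.0, 0.001, -1.0]]
force: [0.4, 0.4, -1.7]
gripper_width: 0.0278
gripper_force: 30.0
58 [0.6432 0.1438 0.0277]
```

```bash
python3 -m creep '[[[0,0,0],[0,0,0]],[[0,0,0],[0,0,0]],[[0,0,0],[0,0,0]],[[0,0,0],[0,0,0]]]' 5 && python3 -m creep '[[[0,0,-3],[0,0,0]],[[0,0,-7],[0,0,0]],[[0,0,-12],[0,0,0]],[[-6,0,-16],[0,0,0]],[[-12,0,-20],[0,0,0]],[[-18,0,-24],[0,0,0]],[[-24,0,-26],[0,0,0]],[[-29,0,-28],[0,0,0]],[[-34,0,-30],[0,0,0]],[[-34,0,-30],[0,0,0]]]'
python3 - <<'E'
from h import *
for n in("scene","top"):
    im=get_image(n);P=cloud(im);np.savez(f"{n}4.npz",P=P,px=im["pixels"]);P=P.reshape(-1,3)
    d=np.array([.174,.985]);s=np.array([d[1],-d[0]]);c=np.array([.625,.0155])
    m=(abs((P[:,:2]-c)@s)<.035)&(abs((P[:,:2]-c)@d)<.16)&(P[:,2]>.007)&(P[:,2]<.045);Q=P[m]
    a=(Q[:,:2]-c)@d;b=(Q[:,:2]-c)@s
    for lo,hi,z in((-.07,.05,.024),(-.098,-.085,.008),(-.116,-.1,.008),(-.15,-.12,.008)):
        k=(a>lo)&(a<hi)&(Q[:,2]>z)
        if k.any(): print(n,lo,k.sum(),"b",b[k].min().round(4),b[k].max().round(4),"mid",((b[k].min()+b[k].max())/2).round(4),"slope",np.polyfit(a[k],b[k],1)[0].round(3),"z",np.percentile(Q[k,2],[50,95]).round(4))
    hi=Q[:,2]>.026;print(n,"a rng",a.min().round(4),"cap range hist",np.histogram(a[hi],bins=np.arange(-.1,-.06,.004))[0])
a,b=(np.load("top4.npz")["px"][175:255,225:345,::-1],np.load("scene4.npz")["px"][160:280,240:360,::-1])
cv2.imwrite("pics/r4.png",np.vstack([cv2.resize(a,(450,300),interpolation=2),cv2.resize(b,(450,300),interpolation=2)]))
E
```

```text
t: 8.25
tcp_pos: [0.6233, 0.0064, 0.0065]
orientation: [[0.175, 0.985, 0.0], [0.985, -0.175, 0.0], [0.0, 0.0, -1.0]]
force: [-0.5, -0.4, 0.4]
gripper_width: 0.0501
gripper_force: 0.0
t: 9.5
tcp_pos: [0.5615, -0.3346, 0.3086]
orientation: [[0.183, 0.983, 0.002], [0.983, -0.183, -0.005], [-0.004, 0.002, -1.0]]
force: [-0.1, -0.1, -0.3]
gripper_width: 0.0504
gripper_force: 0.0
scene -0.07 381 b -0.0161 0.0151 mid -0.0005 slope -0.002 z [0.029  0.0313]
scene -0.098 25 b -0.0079 0.0044 mid -0.0017 slope 0.19 z [0.0213 0.0228]
scene -0.116 35 b -0.0081 0.0042 mid -0.0019 slope -0.02 z [0.0213 0.0234]
scene -0.15 145 b -0.0253 0.0244 mid -0.0004 slope -0.244 z [0.0204 0.0235]
scene a rng -0.1334 cap range hist [ 0  0  0  0  0 20 23 17 16 18]
top -0.07 403 b -0.0158 0.0158 mid -0.0 slope 0.003 z [0.0285 0.0322]
top -0.098 24 b -0.0068 0.0054 mid -0.0007 slope -0.093 z [0.02   0.0242]
top -0.116 34 b -0.0223 0.0181 mid -0.0021 slope -0.006 z [0.0205 0.0242]
top -0.15 52 b -0.0244 0.0251 mid 0.0004 slope 0.065 z [0.0205 0.0243]
top a rng -0.1295 cap range hist [ 0  0  0  0  0  0  9 15 17 13]
```

View pics/r4.png

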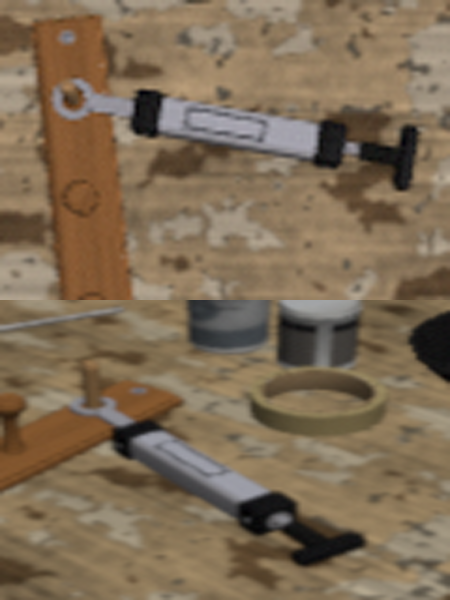

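The eye is down on the plain peg: ring at (72,98) in the upper crop, dowel through it in the lower one. The sleeve is at about (382,152), and the roll of tape is well clear. Next I'll go to the sleeve.

```bash
python3 - <<'E'
from h import *
togo([.607,-.087,.06],-10)
E
```

```text
t 9.6 tcp [ 0.563  -0.33    0.3068] shift cm [ 2.471e+01 -1.000e-02  2.467e+01] turn [ 0.03  0.03 -0.26]
```

```bash
python3 -m creep '[[[5,0,3],[0,0,0]],[[10,0,6],[0,0,0]],[[15,0,9],[0,0,0]],[[19,0,13],[0,0,0]],[[22,0,17],[0,0,0]],[[24,0,20],[0,0,0]],[[24.7,0,22],[0,0,0]],[[24.7,0,24],[0,0,0]],[[24.7,0,24.6],[0,0,0]],[[24.7,0,24.6],[0,0,0]],[[24.7,0,24.6],[0,0,0]]]' 5
python3 - <<'E'
from h import *
get_image("top");get_image("top")
togo([.607,-.087,.003],-10)
E
```

```text
t: 10.98
tcp_pos: [0.6075, -0.0849, 0.0612]
orientation: [[0.175, 0.985, 0.001], [0.985, -0.175, 0.0], [0.0, 0.001, -1.0]]
force: [-0.3, 0.6, 0.3]
gripper_width: 0.0502
gripper_force: 0.0
t 11.075 tcp [ 0.6075 -0.0852  0.0612] shift cm [-0.19 -0.02  5.82] turn [ 0.07 -0.01 -0.09]
```

```bash
python3 -m creep '[[[-0.2,0,2],[0,0,0]],[[-0.2,0,4],[0,0,0]],[[-0.2,0,5],[0,0,0]],[[-0.2,0,5.6],[0,0,0]],[[-0.2,0,5.8],[0,0,0]],[[-0.2,0,5.8],[0,0,0]]]' && python3 -m creep '[[[0,0,0],[0,0,0]],[[0,0,0],[0,0,0]],[[0,0,0],[0,0,0]],[[0,0,0],[0,0,0]],[[0,0,0],[0,0,0]],[[0,0,0],[0,0,0]]]' 0
```

```text
t: 11.82
tcp_pos: [0.6069, -0.0872, 0.0027]
orientation: [[0.175, 0.985, 0.0], [0.985, -0.175, -0.0], [0.0, 0.0, -1.0]]
force: [-0.0, -0.0, 0.3]
gripper_width: 0.0503
gripper_force: 0.0
t: 12.58
tcp_pos: [0.6068, -0.0871, 0.0025]
orientation: [[0.175, 0.985, 0.0], [0.985, -0.175, -0.0], [0.0, 0.0, -1.0]]
force: [-0.2, 0.1, 0.8]
gripper_width: 0.0132
gripper_force: 30.0
```

```bash
python3 -m creep '[[[-0.5,0,0],[0,0,0]],[[-1,0,0],[0,0,0]],[[-1.5,0,0],[0,0,0]],[[-2,0,0],[0,0,0]],[[-2.5,0,0],[0,0,0]],[[-3,0,0],[0,0,0]],[[-3,0,0],[0,0,0]],[[-3,0,0],[0,0,0]]]'
```

```text
t: 13.58
tcp_pos: [0.6018, -0.1147, 0.0025]
orientation: [[0.174, 0.985, 0.0], [0.985, -0.174, 0.003], [0.003, -0.0, -1.0]]
force: [1.7, 6.8, 2.5]
gripper_width: 0.0129
gripper_force: 30.0
```

```bash
python3 -m creep '[[[-0.5,0,0],[0,0,0]],[[-1,0,0],[0,0,0]],[[-1.5,0,0],[0,0,0]],[[-2,0,0],[0,0,0]],[[-2.3,0,0],[0,0,0]],[[-2.5,0,0],[0,0,0]],[[-2.5,0,0],[0,0,0]],[[-2.5,0,0],[0,0,0]]]'
python3 - <<'E'
from h import *
A=[]
for n,(r0,c0) in {"top":(195,290),"scene":(200,270)}.items():
    f=[]
    for _ in range(3):
        im=get_image(n);f.append(np.array(get_obs()["force"]))
    print(np.round(f,1).tolist())
    h,w=(75,100);A.append(cv2.resize(im["pixels"][r0:r0+h,c0:c0+w,::-1],(400,300),interpolation=2))
    np.savez(f"{n}5.npz",P=cloud(im),px=im["pixels"])
    Q=cloud(im).reshape(-1,3);d=np.array([.174,.985]);s=np.array([d[1],-d[0]]);c=np.array([.625,.0155])
    a=(Q[:,:2]-c)@d;b=(Q[:,:2]-c)@s;k=(abs(b)<.03)&(a<-.15)&(a>-.21)&(Q[:,2]>.008)&(Q[:,2]<.03)
    h=(abs(b)<.02)&(a>-.1)&(a<.1)&(Q[:,2]>.026)&(Q[:,2]<.033)
    print(n,"bar",np.percentile(a[k],[0,2,98]).round(4) if k.any() else None,"housing",np.percentile(a[h],[0,100]).round(4) if h.any() else None)
cv2.imwrite("pics/p5.png",np.hstack(A));togo([0.6,-.13,0.003],-10)
E
```

```text
t: 14.58
tcp_pos: [0.5979, -0.1363, 0.0024]
orientation: [[0.173, 0.985, 0.0], [0.985, -0.173, 0.006], [0.006, -0.001, -1.0]]
force: [3.2, 11.3, 3.0]
gripper_width: 0.0133
gripper_force: 30.0
[[2.3, 10.8, 2.8], [2.9, 10.5, 2.5], [0.7, 10.3, 2.8]]
top bar None housing [-0.0764  0.0998]
[[2.7, 10.8, 3.1], [3.1, 11.4, 2.8], [2.1, 10.3, 2.7]]
scene bar [-0.1835 -0.1823 -0.1518] housing [-0.0169  0.0998]
t 14.875 tcp [ 0.5979 -0.1363  0.0024] shift cm [ 0.66  0.1  -0.05] turn [-0.05 -0.36  0.06]
```

View pics/p5.png

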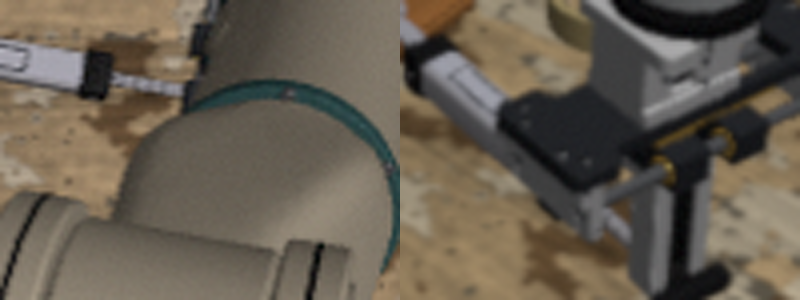

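The rod is out about 46 mm (11 N), and no band shows yet at the mouth, (112,76) in the left crop. I'll draw it about 6 mm more and hold.

```bash
python3 -m creep '[[[-0.3,0,0],[0,0,0]],[[-0.7,0,0],[0,0,0]],[[-0.7,0,0],[0,0,0]],[[-0.7,0,0],[0,0,0]]]'
python3 - <<'E'
from h import *
f=[]
for n in("scene","top")*4:
    im=get_image(n);f.append(np.array(get_obs()["force"]))
f=np.mean(f,0);print(f.round(2),"along",(f[0]*.174+f[1]*.985).round(2))
cv2.imwrite("pics/p6.png",cv2.resize(im["pixels"][200:230,300:345,::-1],(720,480),interpolation=cv2.INTER_CUBIC));togo([0.6,-.13,0.003],-10)
E
```

```text
t: 15.38
tcp_pos: [0.5968, -0.1424, 0.0024]
orientation: [[0.172, 0.985, 0.0], [0.985, -0.172, 0.007], [0.007, -0.001, -1.0]]
force: [2.6, 11.5, 3.2]
gripper_width: 0.013
gripper_force: 30.0
[ 2.45 11.9   3.41] along 12.14
t 15.775 tcp [ 0.5968 -0.1423  0.0024] shift cm [ 1.27  0.1  -0.05] turn [-0.06 -0.42  0.08]
```

View pics/p6.png

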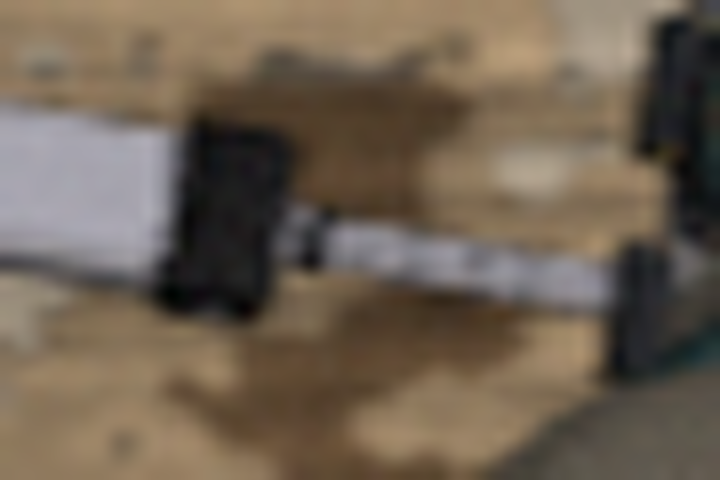

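The black band, at (298–330, 240), is just clear of the cap's mouth at about x = 285. The force is 12.1 N, so the rod is out roughly 52 mm. I'll hold there.

```bash
for i in 1 2; do python3 -m creep '[[[0,0,0],[0,0,0]],[[0,0,0],[0,0,0]],[[0,0,0],[0,0,0]],[[0,0,0],[0,0,0]],[[0,0,0],[0,0,0]],[[0,0,0],[0,0,0]],[[0,0,0],[0,0,0]],[[0,0,0],[0,0,0]],[[0,0,0],[0,0,0]],[[0,0,0],[0,0,0]],[[0,0,0],[0,0,0]],[[0,0,0],[0,0,0]],[[0,0,0],[0,0,0]],[[0,0,0],[0,0,0]],[[0,0,0],[0,0,0]],[[0,0,0],[0,0,0]],[[0,0,0],[0,0,0]],[[0,0,0],[0,0,0]]]' | grep -v orient; done
python3 - <<'E'
from h import *
im=get_image("top")
g=im["pixels"][200:230,300:345].mean(2);print("rod profile",[int(g[int(round(14.3+(x-18)*.17)),x]) for x in range(14,30)])
print(get_obs()["force"])
E
```

```text
t: 18.02
tcp_pos: [0.5968, -0.1424, 0.0024]
force: [2.4, 12.2, 3.2]
gripper_width: 0.0129
gripper_force: 30.0
t: 20.27
tcp_pos: [0.5968, -0.1424, 0.0024]
force: [2.4, 11.7, 3.0]
gripper_width: 0.013
gripper_force: 30.0
rod profile [32, 31, 32, 62, 79, 57, 92, 134, 134, 134, 143, 134, 135, 144, 142, 116]
[ 2.33809133 11.37311023  3.36923038]
```

```bash
python3 -c "
from bench import *
print(job_done())"
```

```text
the job is handed in; nothing more can be done
None
```

I've handed the job in: the eye is down on the plain peg, and the rod was held about 52 mm out (band just clear, about 12 N) for nearly 5 s and is still gripped there, with no contact seen with the bystanders; no verdict was returned.

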